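Shut and latch the insulated food carrier

TASK

The packed food carrier has to travel: press its lid fully down, lift the wire bail by its red grip and hook its bar over the steel keeper on the front of the lid, then press the latch lever down past centre until it snaps home against the carrier. Leave the steel tumbler and the blue bowl beside it where they stand.

Things in the scene. Friction and masses are not known exactly. Their poses are not given: they have to be found in the camera images.
- carrier: dark slate-blue insulated food carrier, 216 x 280 x 130 mm (x, y, z) without its lid, fixed to the worktop, two packed trays inside. Origin: centre of its underside. Its -x side is the front, which faces the robot and carries the latch at y = 0; x points to the back. The latch lever's pin runs along y at x = -130, z = 90 mm in this frame. Angles in these notes are in rad.
- lid (a joint): lid angle: 0 shut, at most 1.2. Lighter slate-blue panel 220 x 284 x 26 mm, hinged along y at the carrier's x = +105, z = 130 mm; its front edge rises as it opens. The hinge is stiff: the lid stays where it is left, and 2 to 6 N on its front half push it down. Shut, its upper face is at z = 156 mm.
- lid_top (a point): point on the lid's upper face, mid-width, 150 mm in front of the hinge line: a good place to press the lid down. z is the lid's normal, x points to the hinge.
- keeper_seat (a point): centre of the bail's bar once hooked, in the trough of the steel keeper on the lid's front; lid shut: carrier's x = -124, z = 150 mm and its axes. Trough: 36 mm wide (y), 15 mm front to back, floor 4 mm below this point; the lip in front (-x, 5 mm thick) ends 5 mm above it, so the bar goes over the lip and down behind it. Keeper gives downward up to 8 mm, 7 N per mm.
- bail_bar (a point): centre of the bail's steel bar (8 mm round, 54 mm along y), which goes into the keeper. The bail is a wire loop, legs 6 mm thick at y = +-27 mm, straddling lever and keeper. z points along the legs from the bail's pin to the grip; the pin is 76.8 mm behind this point (-z). Both pivots are stiff: bail and lever stay where left; 3 to 6 N on the bail swing them.
- bail_grip (a point): centre of the bail's red grip: a round bar 12 mm thick, 44 mm long (y), 30 mm beyond the steel bar, joined to it by a red web 26 mm wide, 5 mm thick; axes as bail_bar. Pinch it across its thickness (along its x), coming along -z. It starts above the lever, leaning 0.1 to 1 rad from upright toward the robot.
- lever (a joint): lever angle q: 0 home (pointing down, close to the carrier's front), growing as it swings out and up, at most 2.4. The bail's pin is carried by the lever, in the carrier's frame at x = -130 + 22 sin(0.209 - q), z = 90 - 22 cos(0.209 - q) mm. With the bail hooked it goes taut near q = 1.1; below dead centre, q = 0.31, it snaps to 0 by itself. 3 to 8 N on the handle's end close it.
- lever_end (a point): end of the lever's handle (centre of its 9 mm rolled edge), 81 mm from the lever's pin. The handle is dark steel, 38 mm wide, 5 mm thick, with a yellow strip on the face to press (upper face while it stands out). At lever angle q it points along (-sin(q + 0.209), 0, -cos(q + 0.209)) in the carrier's frame.
- steel_canister_mid (a point): bystander: brushed steel tumbler, 70 mm across, 120 mm tall; centre, half-way up.
- navy_bowl_mid (a point): bystander: dark blue bowl, 154 mm across, 53 mm tall; centre, half-way up.

How it is judged (in metres and radians):
On the way, in this order (a step that is already met when the one before it is completed fails the run):
1. the lid is pressed shut (value of joint lid below 0.02 rad), for 0.2 s.
2. the bail's bar lies in the keeper's trough while the lever is still open (x of bail_bar in the frame of keeper_seat between -0.008 and 0.008 m and z of bail_bar in the frame of keeper_seat between -0.006 and 0.005 m and value of joint lever above 0.7 rad), for 0.2 s.
At the end, for the whole second after the job is handed in: the lid is shut (within 0.02 rad), the bail's bar lies in the keeper's trough (within 8 mm fore and aft, 6 mm below to 5 mm above its seat) and the lever is home (within 0.08 rad) and at rest (value of joint lid below 0.02 rad and value of joint lever below 0.08 rad and x of bail_bar in the frame of keeper_seat between -0.008 and 0.008 m and z of bail_bar in the frame of keeper_seat between -0.006 and 0.005 m and velocity of joint lever below 0.1 rad/s); the robot touches nothing.
It fails at once if the tumbler or the bowl is moved by more than 30 mm (distance of any of steel_canister_mid, navy_bowl_mid from where it was at the start of the episode above 0.03 m).
It also fails if it takes over 64 s, if anything falls off the work surface, if the arm or the gripper's body presses on something with over 40 N, if the wrist force passes 120 N, or if a joint passes its speed limit or range.

ROBOT

A 7-joint arm with a two-finger parallel gripper is mounted at the origin on the work surface; the furniture and walls round the work are solid. World frame = base frame: x ahead of the robot, y to its left, z up, the work surface at z = 0. Lengths are in mm, angles in rad, forces in N, time in s.
With the tool pointing down it reaches from about 400 to 850 mm from the base axis. Payload 10.4 kg.
Tool frame: the origin (TCP) lies on the front face of the gripper's body, between the roots of the fingers; the fingertips stand 70 mm ahead of it and the grasp point (between the pads) lies 51 mm ahead of it (robot.tip_reach is the distance from the TCP to the fingertips, in mm); z points along the fingers, y is the direction in which the jaws open and shut (so a half turn about z gives the same grasp; the last joint's range is limited). The gripper opens to 87 mm and grips with 3 to 60 N. Pads are 19 mm wide; open, the fingers measure 117 mm over their backs; the gripper's body (75 mm by 190 mm) begins 51 mm behind the grasp point.
Start: joints at [1.171, 0.332, -0.065, 1.46, 0.022, 1.35, -0.088], TCP at [229.986, -581.163, 292.276] pointing down, gripper open.
Joint ranges: [-2.6, 2.6], [-0.5, 2.12], [-1.47, 1.34], [0.16, 2.42], [-1.27, 4.41], [0.06, 2.06], [-2.6, 2.6]. Speed limits (rad/s): [2.22, 2.22, 2.79, 2.79, 3.14, 3.14, 3.14].

INTERFACE

Orientations are given as [roll, pitch, yaw] about the fixed x, y, z axes, in that order (R = Rz(yaw) Ry(pitch) Rx(roll)).
In Python, from plant import status, grab_frame, robot, finder gives the robot as it stands.
- The arm moves only by the tool step_arm, never from a script. Its argument "plan" is a list of rows, each a list of 7 numbers: the shift along the tool's x, y, z in mm, then the turn, a rotation vector about the tool's x, y, z in degrees, then the finger opening in mm, from 0 to 87. A call has 1 to 10 rows; each row shifts and turns the commanded pose from where the row before left it, along the tool's axes as they then stand; what a row does not reach is not made up. A row lasts 1/10 s, in which the tool goes at most 50 mm and 8.59 degrees, less where a joint would pass 70% of its speed; a pose out of reach is approached as far as the arm can. A call with a gripper value outside its range is refused whole. The fingers move at their own pace and stop on an object; the grip force is fixed at half the most. Time passes only in rows, so rows that do not move let the fingers close. It gives the time, the measured TCP pose, the force and the opening at its end, in the units of the state.
- status.observe(): the state, without advancing time (a new reading comes with each control period).
- grab_frame(name): name is "scene" or "top"; returns a dict with "img" (400x640x3 uint8, red, green, blue), "range_z" (400x640 float32, mm along the optical axis (not along the pixel's ray), 0 where there is no reading), "intrinsics" (3x3 intrinsics, pixels), "eye" and "orientation" of the camera in the world. Camera axes: x right, y down, z forward; pixel columns grow to the right and rows downward; lengths in mm; the calibration is good to about 2 mm. A picture is of the moment at which its call begins.
- robot.finish_job(): hands the job in, once; it reports no verdict.
Trained networks look in a picture, given as the dict that the camera call returned (one of the last four; its "shot" number tells which), for a name from the list of things; names that differ only in an ending like _2 or _b are one class to them, and where a whole thing is asked for, a point or a joint stands for the part that bears it (a point fixed in the world has none). Each returns a list of dicts, best first, with "p" (0 to 1); they miss things now and then, are a little off and sometimes report something else, mostly with a low value. They report only what shows in the picture. A call takes as long as a camera call.
- finder.search_frame(picture, thing): "uv" ([column, row] in pixels, amid what is visible of it).
- finder.pinpoint(picture, thing): "uv" ([column, row] in pixels: a listed point, or the origin of a listed thing).
The state is a dict: "time_s": time; "qpos": joint angles; "joint_velocities": joint speeds; "joint_torque": joint torques, N m; "position": TCP position; "orientation": TCP orientation; "force": force on the tool from outside, world axes, zero at the start; "torque": the same for the moment, N m; "opening": opening from 0.0 (shut) to 1.0 (fully open).
Only numpy, scipy, OpenCV 4.12 (cv2) and the standard library are available. Lean on these libraries where they do the work, as an engineer would, in place of code of your own. Each camera call takes 0.05 s, during which the arm holds its last target. There are 200 camera calls.

## Working session

There is one attempt and no reset: what is moved stays moved. The work goes in short steps, Python scripts to look and compute and a tool call to move; the robot and the scene stay as the last step left them, time stands still between calls to the robot, and variables do not carry over. Pictures are saved under pics/ and viewed, about 8 in all and at most 12, crops included, and the job is handed in when it is done.

Besides the shell and the picture viewer there is one more tool, called as name(argument=value, ...), one argument or row to a line, values as JSON. step_arm: Moves the arm, as the interface text tells. Its arguments: {"type":"object","properties":{"plan":{"type":"array","items":{"type":"array","items":{"type":"number"}}}},"required":["plan"]}

```bash
ls; mkdir -p pics; cat > h.py <<'E'
import numpy as np, cv2
from scipy.spatial.transform import Rotation as R
from plant import status, grab_frame, robot, finder
def cam(f):
    o=np.array(f["orientation"],float)
    M=o if o.shape==(3,3) else R.from_euler('xyz',o).as_matrix()
    return np.array(f["intrinsics"]),M,np.array(f["eye"],float)
def ray(f,uv):
    K,M,e=cam(f); d=M@np.linalg.inv(K)@np.array([uv[0],uv[1],1.]); return e,d
def pt(f,uv,r=2):
    c,w=int(round(uv[0])),int(round(uv[1])); z=f["range_z"][w-r:w+r+1,c-r:c+r+1]; z=z[z>0]
    if len(z)==0: return None
    e,d=ray(f,uv); return e+d*np.median(z)
def proj(f,p):
    K,M,e=cam(f); q=K@(M.T@(np.array(p)-e)); return q[:2]/q[2]
def save(f,n): cv2.imwrite('pics/'+n,cv2.cvtColor(f["img"],cv2.COLOR_RGB2BGR))
E
python3 - <<'E'
from h import *
s=status.observe(); print({k:np.round(v,3) for k,v in s.items()})
for n in("scene","top"):
    f=grab_frame(n); save(f,n+'0.png'); print(n,f["eye"],f["orientation"],f["intrinsics"])
    for t in ["carrier","lid_top","keeper_seat","bail_bar","bail_grip","lever_end","steel_canister_mid","navy_bowl_mid"]:
        for d in finder.pinpoint(f,t)[:2]:
            print(t,np.round(d["uv"],1),round(d["p"],2),np.round(pt(f,d["uv"]),1))
E
```

```text
pics
{'time_s': np.float64(0.0), 'qpos': array([ 1.171,  0.333, -0.065,  1.461,  0.022,  1.35 , -0.088]), 'joint_velocities': array([-0.   , -0.001,  0.001, -0.001,  0.001,  0.002, -0.001]), 'joint_torque': array([ 0.0000e+00, -6.2326e+01,  2.5000e-02, -3.8989e+01, -6.1000e-02,
        4.0000e-02,  0.0000e+00]), 'position': array([ 229.862, -580.869,  291.452]), 'orientation': array([-3.14 ,  0.   ,  0.377]), 'force': array([0.7  , 0.031, 1.001]), 'torque': array([0.001, 0.01 , 0.004]), 'opening': np.float64(1.0)}
scene [  4.6430862  356.43703178 890.66169244] [-2.36307854  0.01884096 -2.06902402] [[390.59681399   0.         323.53002799]
 [  0.         390.59681399 205.06799063]
 [  0.           0.           1.        ]]
carrier [344.4 231.3] 0.71 [569.4   4.  118.9]
carrier [380.3 202.9] 0.58 [550.2 -87.5 194.9]
lid_top [355.8 188.6] 0.73 [630.8 -65.7 188.7]
keeper_seat [378.9 200.1] 0.64 [559.8 -89.7 195.4]
bail_bar [401.5 232.1] 0.63 [466.2 -95.3 163.5]
bail_grip [406.  230.2] 0.61 [453.4 -96.1 183. ]
bail_grip [358.3 188.7] 0.31 [625.9 -70.3 190.2]
lever_end [402.8 241. ] 0.61 [ 462.5 -101.8  129.5]
steel_canister_mid [315. 276.] 0.69 [537.9 110.2  32.5]
navy_bowl_mid [439.2 207.6] 0.63 [ 587.5 -353.1    9.9]
top [ 366.01634411   18.94252167 1418.46287094] [-2.93465595e+00 -2.87210734e-03 -1.58273317e+00] [[466.23722813   0.         324.77508694]
 [  0.         466.23722813 198.11968071]
 [  0.           0.           1.        ]]
lid_top [355.4 195.6] 0.78 [630.1 -70.4 188.9]
keeper_seat [359.  223.9] 0.51 [551.7 -77.4 196.5]
bail_bar [369.8 256.8] 0.49 [ 467.5 -106.8  161.5]
bail_grip [372.5 261. ] 0.54 [ 454.8 -111.5  182.1]
lever_end [371.3 260.1] 0.45 [ 457.7 -109.1  174.8]
steel_canister_mid [289.5 247.2] 0.69 [512.2 120.2   2.7]
navy_bowl_mid [360.3 223.5] 0.73 [552.8 -80.9 195.9]
navy_bowl_mid [441.4 224. ] 0.64 [ 577.1 -344.1    8.6]
```

```bash
python3 - <<'E'
import cv2
a=cv2.imread('pics/scene0.png')[130:330,230:490];cv2.imwrite('pics/v1.png',cv2.resize(a,None,fx=3,fy=3,interpolation=cv2.INTER_CUBIC))
a=cv2.imread('pics/top0.png')[120:310,240:480];cv2.imwrite('pics/v2.png',cv2.resize(a,None,fx=3,fy=3,interpolation=cv2.INTER_CUBIC))
E
```

```text
(no output)
```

View pics/v1.png

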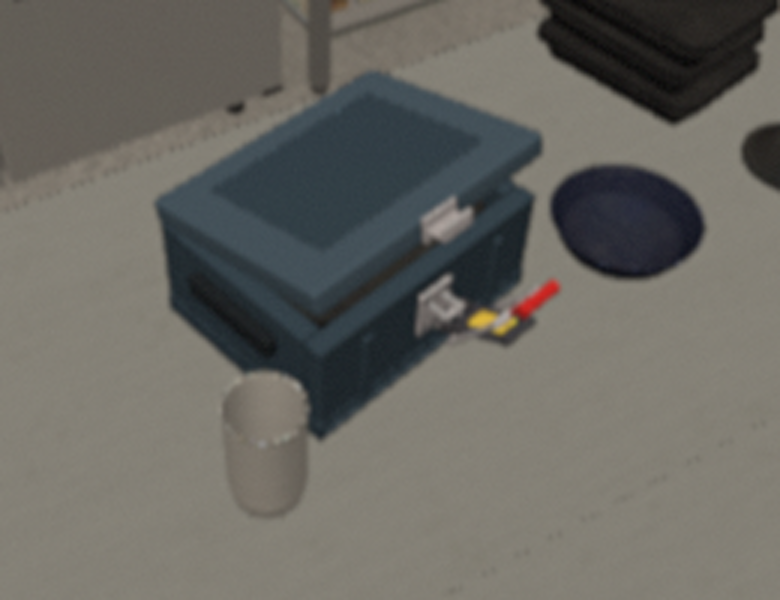

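View pics/v2.png

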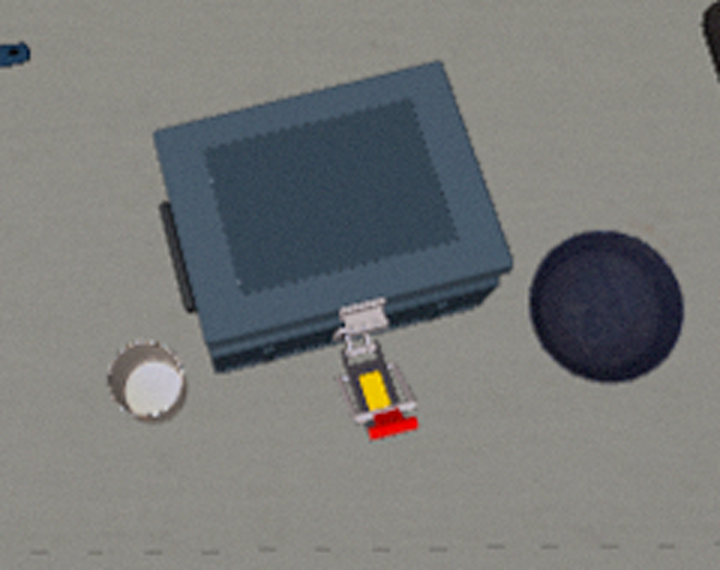

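The scene view shows the lid ajar, its keeper near crop (445,222), the lever and bail standing out at (500,315) with the red grip at (538,298), the tumbler at left-front and the bowl at right. The top view shows a carrier yaw of about 0.2 rad. Next I'll fit the poses from depth.

```bash
cat > fit.py <<'E'
from h import *
def cloud(f):
    K,M,e=cam(f); v,u=np.mgrid[0:400,0:640]; z=f["range_z"].astype(float)
    d=np.stack([u,v,np.ones_like(u)],-1)@np.linalg.inv(K).T@M.T
    return e+d*z[...,None]
def lidfit(f):
    P=cloud(f); c=f["img"].astype(int); ok=(f["range_z"]>0)&(P[...,0]>450)&(P[...,0]<850)&(abs(P[...,1]+50)<250)&(P[...,2]>120)&(c[...,2]>c[...,0]+8)
    X=P[ok]; best=None; rng=np.random.default_rng(0)
    for _ in range(300):
        a=X[rng.choice(len(X),3,False)]; n=np.cross(a[1]-a[0],a[2]-a[0]); n/=np.linalg.norm(n)+1e-9
        i=abs((X-a[0])@n)<3
        if best is None or i.sum()>best.sum(): best=i
    Y=X[best]; m=Y.mean(0); n=np.linalg.svd(Y-m)[2][2]; n*=np.sign(n[2])
    ex=np.array([n[2],0,-n[0]]);ex/=np.linalg.norm(ex); ey=np.cross(n,ex)
    (cx,cy),wh,ang=cv2.minAreaRect(np.c_[(Y-m)@ex,(Y-m)@ey].astype(np.float32))
    a=np.radians(ang)
    while a>np.pi/4:a-=np.pi/2
    while a<-np.pi/4:a+=np.pi/2
    lx=np.cos(a)*ex+np.sin(a)*ey; ce=m+cx*ex+cy*ey
    th=np.arctan2(-(n@np.array([np.cos(np.arctan2(lx[1],lx[0])),np.sin(np.arctan2(lx[1],lx[0])),0])),n[2])
    return dict(n=n,center=ce,wh=wh,lx=lx,yaw=np.arctan2(lx[1],lx[0]),tilt=np.arccos(n[2]),nyaw=np.arctan2(n[1],n[0]))
def red(f):
    P=cloud(f); c=f["img"].astype(int); ok=(c[...,0]>130)&(c[...,1]<70)&(c[...,2]<70)&(f["range_z"]>0)&(P[...,1]>-250)&(P[...,1]<100)&(P[...,0]<700)
    v,u=np.nonzero(ok); return P[ok],np.c_[u,v]
E
python3 - <<'E'
from fit import *
for n in("scene","top"):
    f=grab_frame(n); r=lidfit(f); print(n,{k:np.round(v,3) for k,v in r.items()})
    X,uv=red(f); print(len(X),uv.mean(0),X.mean(0).round(1),X.min(0).round(1),X.max(0).round(1))
    c=f["img"].astype(int);P=cloud(f); y=(c[...,0]>130)&(c[...,1]>100)&(c[...,2]<70)&(P[...,0]<560)&(P[...,2]>60); Y=P[y]
    print("yel",Y.mean(0).round(1),Y.min(0).round(1),Y.max(0).round(1)) if len(Y) else 0
E
```

```text
scene {'n': array([0.202, 0.05 , 0.978]), 'center': array([663.337, -52.956, 179.052]), 'wh': array([218.57 , 283.351]), 'lx': array([ 0.95 ,  0.234, -0.209]), 'yaw': np.float64(0.241), 'tilt': np.float64(0.21), 'nyaw': np.float64(0.242)}
57 [408.47368421 229.54385965] [ 452.6 -102.9  182.4] [ 445.3 -125.   165.5] [463.2 -84.2 185.7]
yel [484.8 -84.1 134.5] [   4.6 -111.9  102. ] [514.5 356.4 890.7]
top {'n': array([0.209, 0.054, 0.976]), 'center': array([661.81 , -53.717, 179.303]), 'wh': array([220.066, 282.224]), 'lx': array([ 0.948,  0.235, -0.216]), 'yaw': np.float64(0.243), 'tilt': np.float64(0.218), 'nyaw': np.float64(0.254)}
97 [369.98969072 260.97938144] [ 455.2 -105.3  177.8] [ 444.2 -125.9  155.1] [470.  -86.  190.4]
yel [491.7 -96.9 115. ] [ 472.8 -109.3  101.8] [511.4 -85.  125.8]
```

```bash
cat >> h.py <<'E'
YAW=0.243; O=np.array([655.0,-55.3,0]); C=R.from_euler('z',YAW)
def c2w(x,y,z): return O+C.apply([x,y,z])
def w2c(p): return C.inv().apply(np.array(p)-O)
def toolR(lean):
    "tool z along -bail z for a bail leaning `lean` toward the robot; tool y in carrier xz plane (+x side)"
    z=np.array([np.sin(lean),0,-np.cos(lean)]); y=np.array([np.cos(lean),0,np.sin(lean)]); x=np.cross(y,z)
    return C*R.from_matrix(np.c_[x,y,z])
def rows(wps,op,cur=None,vmax=48,wmax=8.4):
    "wps: list of (TCP world, Rotation[, n]); prints rows"
    s=status.observe(); p=np.array(s["position"]); r=R.from_euler('xyz',s["orientation"])
    if cur: p,r=cur
    out=[]
    for w in wps:
        q,t=np.array(w[0]),w[1]; rv=(r.inv()*t).as_rotvec(degrees=True)
        n=max(int(np.ceil(max(np.linalg.norm(q-p)/vmax,np.linalg.norm(rv)/wmax))),w[2] if len(w)>2 else 1)
        for k in range(n):
            rk=r*R.from_rotvec(rv*k/n,degrees=True); d=rk.inv().apply((q-p)/n)
            out.append([*np.round(d,1).tolist(),*np.round(rv/n,2).tolist(),op])
        p,r=q,t
    print(len(out)); print(out)
def st():
    s=status.observe(); r=R.from_euler('xyz',s["orientation"]); p=np.array(s["position"])
    z=r.as_matrix()[:,2]; zc=C.inv().apply(z)
    print('t',round(float(s["time_s"]),2),'tcp c',w2c(p).round(1),'tip c',w2c(p+70*z).round(1),'toolz c',zc.round(3),'F',np.round(C.inv().apply(s["force"]),1),'op',round(float(s["opening"])*87,1),'q',np.round(s["qpos"],2))
E
python3 -c "
from h import *
st(); rows([(c2w(-45,0,290),toolR(0))],0)"
```

```text
t 1.0 tcp c [-539.1 -408.1  292.3] tip c [-539.1 -408.1  222.3] toolz c [ 0. -0. -1.] F [ 0.6 -0.4 -0.1] op 87.0 q [ 1.17  0.33 -0.06  1.46  0.02  1.35 -0.09]
14
[[38.9, -24.2, 0.2, 0.0, 0.0, -5.88, 0], [41.1, -20.1, 0.2, 0.0, 0.0, -5.88, 0], [43.0, -15.8, 0.2, 0.0, 0.0, -5.88, 0], [44.4, -11.3, 0.2, 0.0, 0.0, -5.88, 0], [45.3, -6.7, 0.2, 0.0, 0.0, -5.88, 0], [45.7, -2.0, 0.2, 0.0, 0.0, -5.88, 0], [45.7, 2.7, 0.2, 0.0, 0.0, -5.88, 0], [45.2, 7.4, 0.2, 0.0, 0.0, -5.88, 0], [44.2, 12.0, 0.2, 0.0, 0.0, -5.88, 0], [42.7, 16.4, 0.2, 0.0, 0.0, -5.88, 0], [40.8, 20.7, 0.2, 0.0, 0.0, -5.88, 0], [38.5, 24.8, 0.2, 0.0, 0.0, -5.88, 0], [35.7, 28.6, 0.2, 0.0, 0.0, -5.88, 0], [32.6, 32.1, 0.2, 0.0, 0.0, -5.88, 0]]
```

step_arm(
  plan=[
    [38.9,-24.2,0,0,0,-5.88,0],
    [41.1,-20.1,0,0,0,-5.88,0],
    [43,-15.8,0,0,0,-5.88,0],
    [44.4,-11.3,0,0,0,-5.88,0],
    [45.3,-6.7,0,0,0,-5.88,0],
    [45.7,-2,0,0,0,-5.88,0],
    [45.7,2.7,0,0,0,-5.88,0],
    [45.2,7.4,0,0,0,-5.88,0],
    [44.2,12,0,0,0,-5.88,0],
    [42.7,16.4,0,0,0,-5.88,0],
  ],
)

```text
time_s: 2.0
position: [503.2, -211.6, 292.6]
orientation: [3.141, 0.0, 1.407]
force: [1.1, -0.4, -0.0]
opening: 0.173
```

step_arm(
  plan=[
    [40.8,20.7,0,0,0,-5.88,0],
    [38.5,24.8,0,0,0,-5.88,0],
    [35.7,28.6,0,0,0,-5.88,0],
    [32.6,32.1,0,0,0,-5.88,0],
    [0,0,0,0,0,0,0],
    [0,0,0,0,0,0,0],
  ],
)

```text
time_s: 2.6
position: [611.6, -64.9, 291.9]
orientation: [-3.141, -0.001, 1.815]
force: [-0.6, -0.9, -1.1]
opening: 0.008
```

```bash
python3 -c "
from h import *
st()"
```

```text
t 2.6 tcp c [-44.4   1.1 291.9] tip c [-44.5   1.2 221.9] toolz c [-0.     0.001 -1.   ] F [-0.8 -0.7 -1.1] op 0.7 q [ 0.5   0.37 -0.6   1.46  0.21  1.37  0.13]
```

step_arm(
  plan=[
    [0,0,10,0,0,0,0],
    [0,0,10,0,0,0,0],
    [0,0,10,0,0,0,0],
    [0,0,5,0,0,0,0],
    [0,0,5,0,0,0,0],
    [0,0,5,0,0,0,0],
    [0,0,5,0,0,0,0],
    [0,0,5,0,0,0,0],
    [0,0,5,0,0,0,0],
    [0,0,3,0,0,0,0],
  ],
)

```text
time_s: 3.6
position: [611.2, -66.1, 228.6]
orientation: [-3.141, -0.0, 1.814]
force: [-1.1, -0.5, 1.5]
opening: 0.0
```

step_arm(
  plan=[
    [0,0,2,0,0,0,0],
    [0,0,1,0,0,0,0],
    [0,0,0.5,0,0,0,0],
    [0,0,0,0,0,0,0],
  ],
)

```text
time_s: 4.0
position: [611.2, -66.0, 226.2]
orientation: [-3.142, 0.0, 1.814]
force: [-3.0, -0.3, 5.1]
opening: 0.009
```

step_arm(
  plan=[
    [0,0,1,0,0,0,0],
    [0,0,1,0,0,0,0],
    [0,0,1,0,0,0,0],
    [0,0,0,0,0,0,0],
    [0,0,0,0,0,0,0],
  ],
)

```text
time_s: 4.5
position: [611.3, -65.9, 226.0]
orientation: [3.141, 0.002, 1.813]
force: [-13.5, -0.1, 27.8]
opening: 0.006
```

step_arm(
  plan=[
    [0,0,-3,0,0,0,0],
    [0,0,-10,0,0,0,20],
    [0,0,-30,0,0,0,30],
    [0,0,-40,0,0,0,30],
    [0,0,-40,0,0,0,30],
    [0,0,0,0,0,0,30],
  ],
)

```text
time_s: 5.1
position: [613.0, -65.5, 352.2]
orientation: [3.133, 0.003, 1.814]
force: [0.1, 0.4, 0.4]
opening: 0.321
```

```bash
python3 - <<'E'
from fit import *
st()
for n in("scene","top"):
    f=grab_frame(n); save(f,n+'1.png'); r=lidfit(f); print(n,{k:np.round(v,3) for k,v in r.items() if k!='n'}, w2c(r['center']).round(1))
    X,uv=red(f); 
    if len(X): 
        Xc=w2c(X); print(len(X),uv.mean(0),Xc.mean(0).round(1),np.median(Xc,0).round(1),Xc.min(0).round(1),Xc.max(0).round(1))
        print(Xc[np.argsort(-Xc[:,2])][::6].round(0).tolist())
    # back-projected centre rays onto carrier plane y=0
    m=uv.mean(0); e,d=ray(f,m); ec=w2c(e); dc=C.inv().apply(d); t=-ec[1]/dc[1]; print('y=0 hit',(ec+t*dc).round(1),'dir',(dc/np.linalg.norm(dc)).round(2))
    c=f["img"].astype(int);P=w2c(cloud(f)); y=(f["range_z"]>0)&(c[...,0]>130)&(c[...,1]>100)&(c[...,2]<70)&(abs(P[...,1])<40)&(P[...,2]>60)&(P[...,2]<200)&(P[...,0]<-110); Y=P[y]
    if len(Y): print("yel",len(Y),np.median(Y,0).round(1),Y.min(0).round(1),Y.max(0).round(1), np.polyfit(Y[:,0],Y[:,2],1))
    for t in ["keeper_seat","bail_bar","bail_grip","lever_end"]:
        for d in finder.pinpoint(f,t)[:1]: print(t,np.round(d["uv"],1),round(d["p"],2),w2c(pt(f,d["uv"])).round(1))
E
```

```text
t 5.1 tcp c [-4.330e+01  2.000e-01  3.522e+02] tip c [-42.6   0.  282.2] toolz c [ 0.009 -0.003 -1.   ] F [0.2 0.3 0.4] op 27.9 q [ 0.5   0.34 -0.61  1.37  0.2   1.48  0.14]
scene {'center': array([656.359, -55.022, 156.199]), 'wh': array([219.168, 282.252]), 'lx': array([0.972, 0.235, 0.003]), 'yaw': np.float64(0.237), 'tilt': np.float64(0.004), 'nyaw': np.float64(2.734)} [ 1.400e+00 -1.000e-01  1.562e+02]
56 [408.41071429 229.55357143] [-207.8    2.5  182.2] [-208.5    4.7  182.3] [-212.3  -20.9  165.2] [-194.7   21.7  185.9]
[[-206.0, 7.0, 186.0], [-210.0, -4.0, 184.0], [-208.0, -7.0, 184.0], [-207.0, -12.0, 183.0], [-210.0, -11.0, 183.0], [-210.0, 3.0, 182.0], [-207.0, 18.0, 182.0], [-211.0, -4.0, 181.0], [-211.0, -15.0, 181.0], [-207.0, 21.0, 180.0]]
y=0 hit [-206.3    0.   178.9] dir [ 0.34 -0.58 -0.74]Traceback (most recent call last):
  File "<stdin>", line 11, in <module>
  File "h.py", line 19, in w2c
    def w2c(p): return C.inv().apply(np.array(p)-O)
                       ~~~~~~~~~~~~~^^^^^^^^^^^^^^^
  File "scipy/spatial/transform/_rotation.pyx", line 2580, in scipy.spatial.transform._rotation.Rotation.apply
ValueError: Expected input of shape (3,) or (P, 3), got (400, 640, 3).
```

```bash
python3 - <<'E'
from fit import *
for n in("top","scene"):
    f=grab_frame(n); save(f,n+'1.png')
    X,uv=red(f)
    if len(X):
        Xc=w2c(X); print(n,len(X),Xc.mean(0).round(1),Xc.min(0).round(1),Xc.max(0).round(1))
        m=uv.mean(0); e,d=ray(f,m); ec=w2c(e); dc=C.inv().apply(d); t=-ec[1]/dc[1]; print('y=0 hit',(ec+t*dc).round(1),'dir',(dc/np.linalg.norm(dc)).round(2))
        print(Xc[np.argsort(-Xc[:,2])][::6].round(0).tolist())
    c=f["img"].astype(int);P=w2c(cloud(f).reshape(-1,3)).reshape(400,640,3); y=(f["range_z"]>0)&(c[...,0]>110)&(c[...,1]>80)&(c[...,2]<0.6*c[...,1])&(abs(P[...,1])<40)&(P[...,2]>60)&(P[...,2]<200)&(P[...,0]<-110); Y=P[y]
    if len(Y): print("yel",len(Y),np.median(Y,0).round(1),Y.min(0).round(1),Y.max(0).round(1), np.polyfit(Y[:,0],Y[:,2],1)); print(Y[np.argsort(Y[:,0])][::4].round(0).tolist())
    for t in ["keeper_seat","bail_bar","bail_grip","lever_end"]:
        for d in finder.pinpoint(f,t)[:1]: print(t,np.round(d["uv"],1),round(d["p"],2),w2c(pt(f,d["uv"])).round(1))
a=cv2.imread('pics/scene1.png')[190:270,350:440];b=cv2.imread('pics/top1.png')[190:270,330:420]
cv2.imwrite('pics/v3.png',np.hstack([cv2.resize(x,(400,355),interpolation=cv2.INTER_CUBIC) for x in(a,b)]))
E
```

```text
scene 55 [-208.     2.5  182.5] [-212.2  -18.9  165.2] [-194.7   22.   186.3]
y=0 hit [-206.5    0.   179.2] dir [ 0.34 -0.58 -0.74]
[[-212.0, 14.0, 186.0], [-211.0, -18.0, 185.0], [-205.0, 5.0, 184.0], [-207.0, 7.0, 184.0], [-210.0, 8.0, 183.0], [-212.0, -13.0, 183.0], [-208.0, -19.0, 182.0], [-211.0, 0.0, 181.0], [-203.0, 21.0, 181.0], [-195.0, 11.0, 165.0]]
yel 61 [-159.4   -1.7  111.9] [-192.9  -16.8  100.3] [-143.7   25.4  152.9] [-0.61404976 13.7489748 ]
[[-193.0, 25.0, 153.0], [-184.0, -5.0, 124.0], [-183.0, 5.0, 123.0], [-182.0, -8.0, 123.0], [-181.0, 2.0, 123.0], [-167.0, 0.0, 117.0], [-164.0, -8.0, 115.0], [-161.0, -4.0, 112.0], [-159.0, -6.0, 113.0], [-157.0, -1.0, 112.0], [-155.0, 5.0, 111.0], [-153.0, -14.0, 106.0], [-151.0, -4.0, 108.0], [-150.0, 6.0, 107.0], [-147.0, -10.0, 104.0], [-144.0, -6.0, 100.0]]
keeper_seat [382.5 218.5] 0.64 [-121.3   -7.4  145.5]
bail_grip [410.1 226.5] 0.68 [-203.9   -8.8  181.2]
lever_end [404.9 240.6] 0.56 [-146.1  -95.9    4. ]
```

View pics/v3.png

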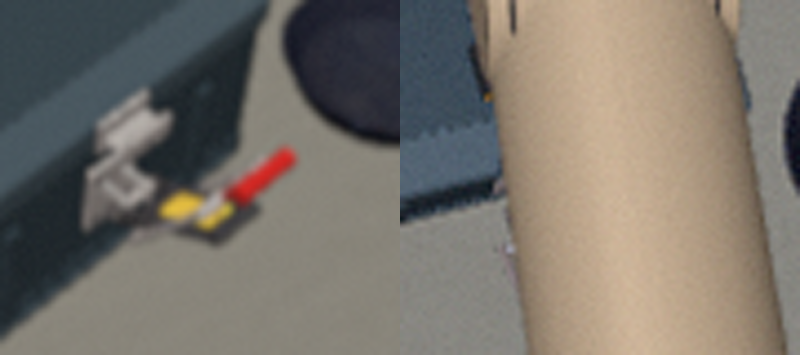

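The left half shows the lid shut, with the keeper at crop (140,115) and the grip at (265,178). In the right half the arm hides the latch from the top camera. The grip centre is about c(-208,0,182), with a bail lean of about 0.56 and q of about 1.86.

```bash
python3 -c "
from h import *
def T(g,lean,d): return c2w(g[0]-d*np.sin(lean),0,g[1]+d*np.cos(lean))
g=(-208,182)
rows([(T(g,.56,119),toolR(.56))],40)
rows([(T(g,.56,59),toolR(.56),8)],40,(T(g,.56,119),toolR(.56)))"
```

```text
5
[[-0.0, -45.2, 12.5, -6.42, -0.0, -0.0, 40], [-0.0, -46.3, 7.4, -6.42, -0.0, -0.0, 40], [-0.0, -46.9, 2.2, -6.42, -0.0, -0.0, 40], [-0.0, -46.8, -3.1, -6.42, -0.0, -0.0, 40], [-0.0, -46.2, -8.3, -6.42, -0.0, -0.0, 40]]
8
[[-0.0, 0.0, 7.5, 0.0, 0.0, 0.0, 40], [-0.0, 0.0, 7.5, 0.0, 0.0, 0.0, 40], [-0.0, 0.0, 7.5, 0.0, 0.0, 0.0, 40], [-0.0, 0.0, 7.5, 0.0, 0.0, 0.0, 40], [-0.0, 0.0, 7.5, 0.0, 0.0, 0.0, 40], [-0.0, 0.0, 7.5, 0.0, 0.0, 0.0, 40], [-0.0, 0.0, 7.5, 0.0, 0.0, 0.0, 40], [-0.0, 0.0, 7.5, 0.0, 0.0, 0.0, 40]]
```

step_arm(
  plan=[
    [0,-45.2,12.5,-6.42,0,0,40],
    [0,-46.3,7.4,-6.42,0,0,40],
    [0,-46.9,2.2,-6.42,0,0,40],
    [0,-46.8,-3.1,-6.42,0,0,40],
    [0,-46.2,-8.3,-6.42,0,0,40],
    [0,0,0,0,0,0,40],
    [0,0,0,0,0,0,40],
    [0,0,0,0,0,0,40],
  ],
)

```text
time_s: 6.45
position: [403.2, -117.5, 291.3]
orientation: [2.609, -0.002, 1.819]
force: [0.8, 0.2, -0.0]
opening: 0.461
```

```bash
python3 - <<'E'
from fit import *
st()
f=grab_frame("scene"); save(f,'scene2.png'); X,uv=red(f)
if len(X): Xc=w2c(X); print(len(X),Xc.mean(0).round(1))
def T(g,lean,d): return c2w(g[0]-d*np.sin(lean),0,g[1]+d*np.cos(lean))
rows([(T((-208,182),.56,59),toolR(.56),8)],40)
cv2.imwrite('pics/v4.png',cv2.resize(cv2.imread('pics/scene2.png')[130:280,320:480],None,fx=4,fy=4,interpolation=cv2.INTER_CUBIC))
E
```

```text
t 6.45 tcp c [-2.594e+02  2.000e-01  2.913e+02] tip c [-223.8    0.5  231. ] toolz c [ 0.507  0.004 -0.862] F [ 0.9  0.  -0. ] op 40.1 q [ 0.84 -0.38 -0.36  2.22 -0.6   0.93  1.  ]
56 [-207.8    2.6  182.3]
8
[[-0.1, -1.6, 7.6, -0.2, -0.04, 0.03, 40], [-0.1, -1.7, 7.6, -0.2, -0.04, 0.03, 40], [-0.1, -1.7, 7.6, -0.2, -0.04, 0.03, 40], [-0.0, -1.7, 7.6, -0.2, -0.04, 0.03, 40], [-0.0, -1.8, 7.6, -0.2, -0.04, 0.03, 40], [-0.0, -1.8, 7.6, -0.2, -0.04, 0.03, 40], [-0.0, -1.8, 7.6, -0.2, -0.04, 0.03, 40], [-0.0, -1.8, 7.6, -0.2, -0.04, 0.03, 40]]
```

View pics/v4.png

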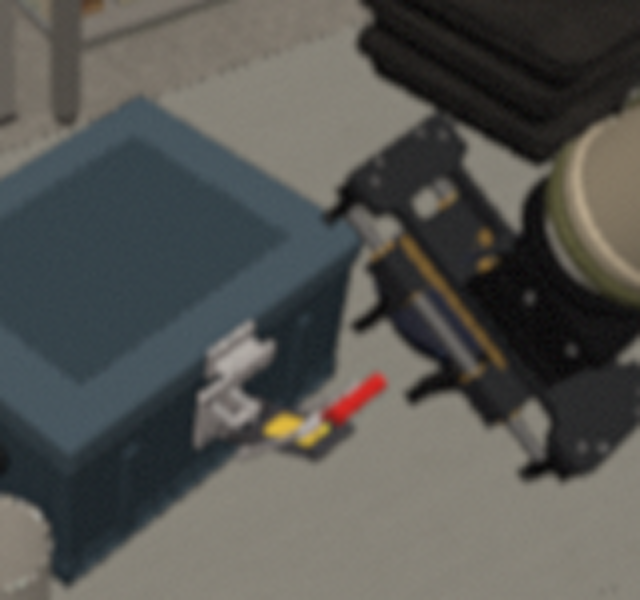

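The gripper faces the red grip (crop 355,398), with the open fingers at (370,320) and (435,385). I'll approach along the bail axis.

step_arm(
  plan=[
    [0,-1.7,7.6,-0.2,0,0,40],
    [0,-1.7,7.6,-0.2,0,0,40],
    [0,-1.7,7.6,-0.2,0,0,40],
    [0,-1.7,7.6,-0.2,0,0,40],
    [0,-1.8,7.6,-0.2,0,0,40],
    [0,-1.8,7.6,-0.2,0,0,40],
    [0,-1.8,7.6,-0.2,0,0,40],
    [0,-1.8,7.6,-0.2,0,0,40],
    [0,0,0,0,0,0,40],
  ],
)

```text
time_s: 7.4
position: [420.4, -112.5, 229.4]
orientation: [2.583, -0.005, 1.818]
force: [0.2, -0.1, 0.6]
opening: 0.457
```

```bash
python3 - <<'E'
from fit import *
st()
f=grab_frame("scene"); save(f,'scene3.png'); X,uv=red(f)
if len(X): Xc=w2c(X); print(len(X),Xc.mean(0).round(1))
def T(g,lean,d): return c2w(g[0]-d*np.sin(lean),0,g[1]+d*np.cos(lean))
rows([(T((-208,182),.56,59),toolR(.56),1)],40)
cv2.imwrite('pics/v5.png',cv2.resize(cv2.imread('pics/scene3.png')[150:270,340:460],None,fx=5,fy=5,interpolation=cv2.INTER_CUBIC))
E
```

```text
t 7.4 tcp c [-241.5    0.9  229.4] tip c [-204.4    1.3  170. ] toolz c [ 0.53   0.006 -0.848] F [ 0.2 -0.1  0.6] op 39.8 q [ 0.8  -0.28 -0.39  2.3  -0.67  0.74  1.07]
53 [-208.4    5.1  183.8]
1
[[-0.8, 2.7, -0.5, -0.07, -0.34, 0.06, 40]]
```

View pics/v5.png

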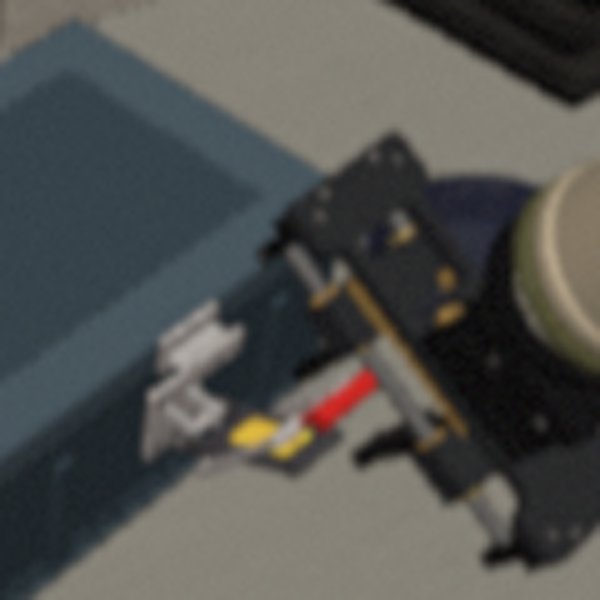

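The grip (crop 345,400) lies between the fingers at (325,355) and (385,440). I'll centre by 2.7 mm and close.

step_arm(
  plan=[
    [-0.8,2.7,-0.5,0,0,0,40],
    [0,0,0,0,0,0,25],
    [0,0,0,0,0,0,15],
    [0,0,0,0,0,0,5],
    [0,0,0,0,0,0,5],
    [0,0,0,0,0,0,5],
  ],
)

```text
time_s: 8.05
position: [422.7, -113.2, 232.5]
orientation: [2.582, -0.004, 1.817]
force: [-0.1, 0.1, 1.1]
opening: 0.128
```

```bash
python3 -c "
from h import *
st()"
```

```text
t 8.05 tcp c [-239.3   -0.3  232.5] tip c [-2.022e+02  1.000e-01  1.732e+02] toolz c [ 0.531  0.005 -0.848] F [-0.1  0.2  1.1] op 11.1 q [ 0.8  -0.28 -0.39  2.3  -0.66  0.75  1.07]
```

```bash
cat >> h.py <<'E'
D=59.
def pin(q): return np.array([-130+22*np.sin(.209-q),90-22*np.cos(.209-q)])
def tcp(q,lean,d=None):
    L=106.8+(D if d is None else d); p=pin(q); return c2w(p[0]-L*np.sin(lean),0,p[1]+L*np.cos(lean))
def arc(q0,l0,q1,l1,n,op,start=None):
    ks=np.linspace(0,1,n+1); w=[(tcp(q0+k*(q1-q0),l0+k*(l1-l0)),toolR(l0+k*(l1-l0))) for k in ks]
    rows(w[1:],op,w[0])
E
python3 -c "
from h import *
print(w2c(tcp(1.86,.56)), w2c(tcp(1.86,-.372)))
arc(1.86,.56,1.86,-.372,14,5)"
```

```text
[-2.39999951e+02 -1.15938062e-15  2.32237487e+02] [-9.16644008e+01 -1.98152059e-15  2.46222243e+02]
14
[[0.0, 11.0, 0.4, 3.81, 0.0, -0.0, 5], [0.0, 11.0, 0.4, 3.81, -0.0, 0.0, 5], [-0.0, 11.0, 0.4, 3.81, -0.0, 0.0, 5], [0.0, 11.0, 0.4, 3.81, 0.0, 0.0, 5], [-0.0, 11.0, 0.4, 3.81, 0.0, 0.0, 5], [-0.0, 11.0, 0.4, 3.81, -0.0, 0.0, 5], [0.0, 11.0, 0.4, 3.81, 0.0, -0.0, 5], [-0.0, 11.0, 0.4, 3.81, 0.0, 0.0, 5], [0.0, 11.0, 0.4, 3.81, 0.0, -0.0, 5], [-0.0, 11.0, 0.4, 3.81, 0.0, 0.0, 5], [-0.0, 11.0, 0.4, 3.81, -0.0, -0.0, 5], [0.0, 11.0, 0.4, 3.81, 0.0, 0.0, 5], [0.0, 11.0, 0.4, 3.81, 0.0, 0.0, 5], [-0.0, 11.0, 0.4, 3.81, -0.0, -0.0, 5]]
```

step_arm(
  plan=[
    [0,11,0.4,3.81,0,0,5],
    [0,11,0.4,3.81,0,0,5],
    [0,11,0.4,3.81,0,0,5],
    [0,11,0.4,3.81,0,0,5],
    [0,0,0,0,0,0,5],
  ],
)

```text
time_s: 8.55
position: [463.4, -102.9, 251.6]
orientation: [2.847, -0.003, 1.82]
force: [-2.6, -3.2, 5.9]
opening: 0.128
```

```bash
python3 - <<'E'
from fit import *
st(); k=.56-4*.932/14; print(k,w2c(tcp(1.86,k)))
f=grab_frame("scene"); save(f,'scene4.png'); X,uv=red(f)
if len(X): Xc=w2c(X); print(len(X),Xc.mean(0).round(1))
E
```

```text
t 8.55 tcp c [-1.974e+02 -1.000e-01  2.516e+02] tip c [-177.1    0.2  184.6] toolz c [ 0.29   0.005 -0.957] F [-3.3 -2.5  5.9] op 11.2 q [ 0.85 -0.1  -0.6   2.04 -0.25  0.94  0.61]
0.29371428571428576 [-1.99929943e+02  1.22764138e-14  2.50462231e+02]
47 [-179.     6.7  195.6]
```

step_arm(
  plan=[
    [0,11,0.4,3.81,0,0,5],
    [0,11,0.4,3.81,0,0,5],
    [0,11,0.4,3.81,0,0,5],
    [0,11,0.4,3.81,0,0,5],
    [0,11,0.4,3.81,0,0,5],
    [0,11,0.4,3.81,0,0,5],
    [0,0,0,0,0,0,5],
  ],
)

```text
time_s: 9.3
position: [526.0, -87.3, 255.8]
orientation: [-3.035, -0.006, 1.819]
force: [1.7, -3.7, 5.1]
opening: 0.127
```

```bash
python3 - <<'E'
from fit import *
st(); k=.56-10*.932/14; print(k,w2c(tcp(1.86,k)))
f=grab_frame("scene"); save(f,'scene5.png'); X,uv=red(f)
if len(X): Xc=w2c(X); print(len(X),Xc.mean(0).round(1))
cv2.imwrite('pics/v6.png',cv2.resize(cv2.imread('pics/scene5.png')[150:270,340:460],None,fx=5,fy=5,interpolation=cv2.INTER_CUBIC))
E
```

```text
t 9.3 tcp c [-132.9   -0.   255.8] tip c [-140.3    0.3  186.2] toolz c [-0.106  0.005 -0.994] F [ 0.8 -4.   5.1] op 11.0 q [ 0.65  0.29 -0.69  1.66  0.21  1.37  0.17]
-0.10571428571428565 [-1.34434479e+02  9.51155997e-15  2.56637002e+02]
32 [-140.3   12.9  192.2]
```

View pics/v6.png

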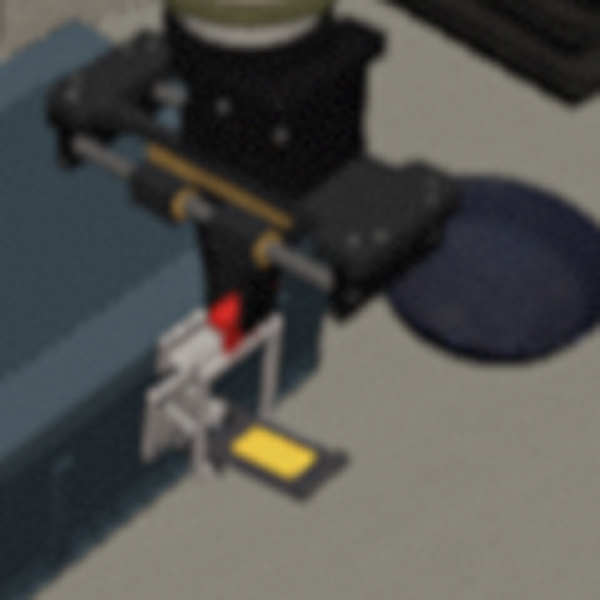

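The bail is held upright by the grip, its bar near crop (235,350) in front of and above the keeper, and the lever is still out. I'll continue the swing over the lip.

step_arm(
  plan=[
    [0,11,-0.4,3.81,0,0,5],
    [0,11,0,3.81,0,0,5],
    [0,11,0.4,3.81,0,0,5],
    [0,10,0.4,3.81,0,0,5],
    [0,0,0,0,0,0,5],
    [0,0,0,0,0,0,5],
  ],
)

```text
time_s: 9.95
position: [565.5, -77.6, 246.3]
orientation: [-2.77, -0.005, 1.818]
force: [3.2, -2.9, -3.2]
opening: 0.125
```

```bash
python3 - <<'E'
from fit import *
st(); print(w2c(tcp(1.86,-.372)))
s=status.observe(); z=R.from_euler('xyz',s["orientation"]).as_matrix()[:,2]; print('bar',w2c(np.array(s["position"])+89*z))
# solve q for seating
from scipy.optimize import brentq
for z in (152,150,149):
    q=brentq(lambda q: np.hypot(*(pin(q)-[-124,z]))-76.8,.9,1.9); p=pin(q); print(z,q,np.arctan2(-(-124-p[0]),z-p[1]))
arc(1.86,-.372,1.2,-.317,6,5)
E
```

```text
t 9.95 tcp c [-9.230e+01 -1.000e-01  2.463e+02] tip c [-117.7    0.2  181.1] toolz c [-0.363  0.003 -0.932] F [ 2.4 -3.6 -3.2] op 10.8 q [ 0.46  0.54 -0.64  1.39  0.34  1.68  0.05]
[-9.16644008e+01 -1.98152059e-15  2.46222243e+02]
bar [-124.54885146    0.21512579  163.40259338]
152 1.282138334473352 -0.3361306838401631
150 1.144942379314251 -0.31389884693864106
149 1.067080688556146 -0.29930503083115906
6
[[0.0, -0.7, 2.3, -0.53, -0.0, 0.0, 5], [-0.0, -0.5, 2.2, -0.53, 0.0, -0.0, 5], [-0.0, -0.3, 2.1, -0.53, -0.0, 0.0, 5], [0.0, -0.1, 1.9, -0.53, 0.0, -0.0, 5], [-0.0, 0.1, 1.8, -0.53, 0.0, -0.0, 5], [0.0, 0.3, 1.6, -0.53, -0.0, 0.0, 5]]
```

step_arm(
  plan=[
    [0,0,2.3,-0.5,0,0,5],
    [0,-0.2,2.2,-0.5,0,0,5],
    [0,-0.2,2.1,-0.5,0,0,5],
    [0,0,1.9,-0.5,0,0,5],
    [0,0.1,1.8,-0.5,0,0,5],
    [0,0.3,1.6,-0.5,0,0,5],
    [0,0,0,0,0,0,5],
    [0,0,0,0,0,0,5],
  ],
)

```text
time_s: 10.75
position: [563.2, -78.0, 239.0]
orientation: [-2.831, -0.002, 1.818]
force: [10.3, -1.0, 13.1]
opening: 0.124
```

```bash
python3 - <<'E'
from fit import *
st(); print(w2c(tcp(1.145,-.314)))
s=status.observe(); z=R.from_euler('xyz',s["orientation"]).as_matrix()[:,2]; print('bar',w2c(np.array(s["position"])+89*z))
f=grab_frame("scene"); save(f,'scene6.png')
cv2.imwrite('pics/v7.png',cv2.resize(cv2.imread('pics/scene6.png')[170:270,350:450],None,fx=6,fy=6,interpolation=cv2.INTER_CUBIC))
E
```

```text
t 10.75 tcp c [-9.45e+01  1.00e-01  2.39e+02] tip c [-1.159e+02  1.000e-01  1.724e+02] toolz c [-0.306  0.001 -0.952] F [ 9.7 -3.5 13.1] op 10.8 q [ 0.49  0.51 -0.66  1.45  0.33  1.6   0.06]
[-9.65043316e+01  7.42712102e-15  2.34647031e+02]
bar [-1.21722502e+02  1.46870124e-01  1.54272853e+02]
```

View pics/v7.png

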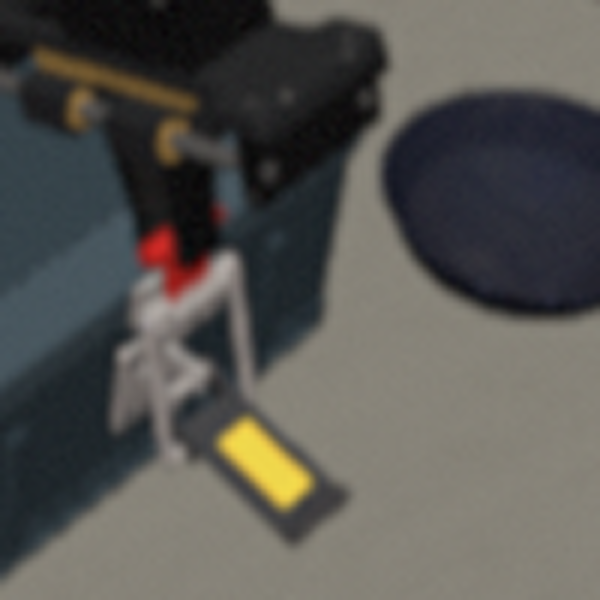

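The bail now stands over the keeper and the lever has swung down somewhat. I'll measure the lever angle to see how deep the bar is.

```bash
cat >> fit.py <<'E'
def leverq(f):
    c=f["img"].astype(int);P=w2c(cloud(f).reshape(-1,3)).reshape(400,640,3); y=(f["range_z"]>0)&(c[...,0]>110)&(c[...,1]>80)&(c[...,2]<0.6*c[...,1])&(abs(P[...,1])<25)&(P[...,2]>20)&(P[...,2]<200)&(P[...,0]<-110)
    Y=P[y]; 
    if len(Y)<8: print('no yel',len(Y)); return
    Z=Y-Y.mean(0); d=np.linalg.svd(Z[:,[0,2]])[2][0]; d*=-np.sign(d[0]); m=np.median(Y,0)
    a1=np.arctan2(-d[0],-d[1]); r=np.hypot(m[0]+130,m[2]-90); a2=np.arctan2(-(m[0]+130),-(m[2]-90))-np.arcsin(4/r)
    q=a2-.209; print('lever q slope',round(a1-.209,3),'pos',round(q,3),'n',len(Y),'pin',pin(q).round(1))
E
python3 - <<'E'
from fit import *
f=grab_frame("scene"); leverq(f)
X,uv=red(f)
if len(X): Xc=w2c(X); print(len(X),Xc.mean(0).round(1)); print(Xc[np.argsort(-Xc[:,2])][::4].round(0).tolist())
for t in ["keeper_seat","bail_bar","bail_grip","lever_end"]:
    for d in finder.pinpoint(f,t)[:1]: print(t,np.round(d["uv"],1),round(d["p"],2),w2c(pt(f,d["uv"])).round(1))
print(proj(f,c2w(-124,0,150)),proj(f,c2w(-124,27,150)),proj(f,c2w(-124,-27,150)),proj(f,c2w(-122,0,154)))
E
```

```text
lever q slope 1.118 pos 1.066 n 127 pin [-146.6   75.6]
39 [-116.3   11.2  176. ]
[[-112.0, 16.0, 187.0], [-112.0, 19.0, 185.0], [-115.0, 19.0, 184.0], [-116.0, 12.0, 183.0], [-110.0, 21.0, 182.0], [-118.0, 11.0, 181.0], [-119.0, 11.0, 177.0], [-120.0, 11.0, 168.0], [-122.0, 1.0, 161.0], [-120.0, 6.0, 160.0]]
keeper_seat [382.6 219.4] 0.56 [-126.7   -0.9  151.2]
bail_bar [380.1 218.2] 0.63 [-122.2    4.2  156. ]
bail_grip [375.5 208.3] 0.59 [-107.6    8.6  184.4]
[381.52269658 219.33184022] [374.38609421 224.74817628] [388.48269847 214.04953538] [381.06932066 217.8553278 ]
```

step_arm(
  plan=[
    [0,0,1,0,0,0,5],
    [0,0,1,0,0,0,5],
    [0,0,0,0,0,0,5],
    [0,0,0,0,0,0,5],
  ],
)

```text
time_s: 11.45
position: [562.5, -78.2, 237.2]
orientation: [-2.831, -0.002, 1.818]
force: [9.4, -1.1, 17.1]
opening: 0.129
```

```bash
python3 - <<'E'
from fit import *
st(); f=grab_frame("scene"); save(f,'scene7.png'); leverq(f)
for t in ["keeper_seat","bail_bar"]:
    for d in finder.pinpoint(f,t)[:1]: print(t,np.round(d["uv"],1),round(d["p"],2),w2c(pt(f,d["uv"])).round(1))
E
```

```text
t 11.45 tcp c [-95.3   0.  237.2] tip c [-1.167e+02  1.000e-01  1.706e+02] toolz c [-0.306  0.001 -0.952] F [ 8.9 -3.3 17.1] op 11.2 q [ 0.5   0.51 -0.66  1.45  0.33  1.6   0.06]
lever q slope 0.988 pos 0.893 n 127 pin [-143.9   72.9]
keeper_seat [381.2 219.7] 0.57 [-125.3    3.   151.9]
bail_bar [379.4 219.7] 0.47 [-123.6    8.2  154.4]
```

Seated: lever angle and bar depth agree, and the keeper is pushing back. I'll ease off the preload, open slightly and retract along the bail axis.

step_arm(
  plan=[
    [0,0,-1,0,0,0,5],
    [0,0,-0.5,0,0,0,5],
    [0,0,0,0,0,0,5],
    [0,0,0,0,0,0,24],
    [0,0,0,0,0,0,24],
    [0,0,0,0,0,0,24],
    [0,0,-5,0,0,0,24],
    [0,0,-10,0,0,0,24],
    [0,0,-15,0,0,0,24],
    [0,0,-30,0,0,0,24],
  ],
)

```text
time_s: 12.6
position: [579.2, -74.0, 292.6]
orientation: [-2.82, -0.005, 1.817]
force: [0.9, 0.0, 0.7]
opening: 0.279
```

step_arm(
  plan=[
    [0,0,-40,0,0,0,10],
    [0,0,-40,0,0,0,0],
    [0,0,0,0,0,0,0],
    [0,0,0,0,0,0,0],
  ],
)

```text
time_s: 13.0
position: [604.6, -67.4, 369.6]
orientation: [-2.824, -0.004, 1.818]
force: [-0.6, -0.2, -1.0]
opening: 0.033
```

```bash
python3 - <<'E'
from fit import *
st(); f=grab_frame("scene"); save(f,'scene8.png'); leverq(f); r=lidfit(f); print(r['tilt'],w2c(r['center']))
X,uv=red(f)
if len(X): Xc=w2c(X); print(len(X),Xc.mean(0).round(1))
for t in ["keeper_seat","bail_bar","bail_grip","lever_end"]:
    for d in finder.pinpoint(f,t)[:1]: print(t,np.round(d["uv"],1),round(d["p"],2),w2c(pt(f,d["uv"])).round(1))
cv2.imwrite('pics/v8.png',cv2.resize(cv2.imread('pics/scene8.png')[170:270,350:450],None,fx=6,fy=6,interpolation=cv2.INTER_CUBIC))
E
```

```text
t 13.0 tcp c [-51.9   0.4 369.6] tip c [-73.7   0.5 303.1] toolz c [-0.312  0.002 -0.95 ] F [-0.6 -0.  -1. ] op 2.9 q [ 0.4   0.54 -0.65  1.12  0.34  1.89  0.07]
lever q slope 0.982 pos 0.9 n 131 pin [-144.    73.1]
0.003986112937334609 [  2.20123129   0.92314264 156.09443727]
102 [-116.6   -0.6  174.4]
keeper_seat [321.1 277.8] 0.56 [-130.4  216.   112.8]
bail_bar [379.2 217.6] 0.72 [-120.6    6.1  158.4]
bail_grip [377.2 209.6] 0.84 [-112.7    7.8  183. ]
lever_end [400.4 258.4] 0.78 [-201.9    2.6   62.7]
```

View pics/v8.png

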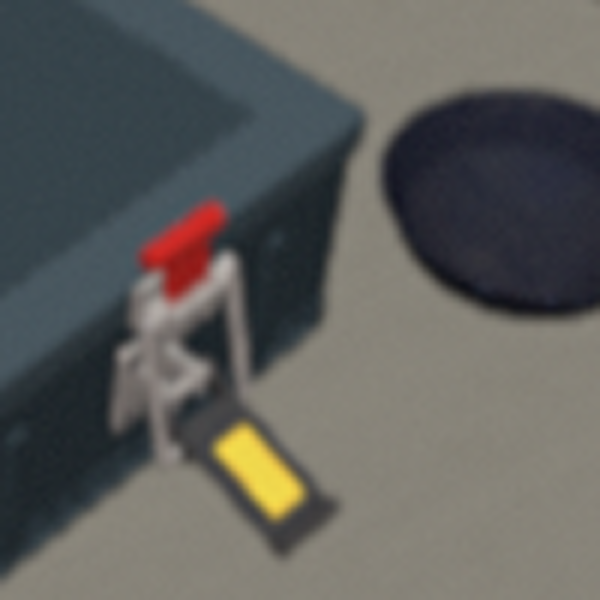

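The bail is hooked behind the keeper's lip: the grip is at crop (185,240) leaning toward the carrier, and the lever stands at q≈0.95. Now I'll turn the tool 90° so its narrow side faces the bail and get ready to press the lever.

```bash
cat >> h.py <<'E'
Z90=R.from_euler('z',90,degrees=True)
def press(q,lean,r=62,off=4.5,gap=0):
    "tip pose for pushing handle at lever angle q with +x front corner"
    a=q+.209; u=np.array([-np.sin(a),-np.cos(a)]); n=np.array([-np.cos(a),np.sin(a)])
    c=np.array([-130,90])+r*u+(off+gap)*n
    s=np.array([np.cos(lean),np.sin(lean)]); z=np.array([np.sin(lean),-np.cos(lean)])
    t=c-9.5*s*(1 if s@-n>.05 else 0)-70*z
    return c2w(t[0],0,t[1]),toolR(lean)*Z90
E
python3 - <<'E'
from h import *
a=(c2w(-200,0,330),toolR(.3)*Z90)
rows([a],0)
print(w2c(press(.95,.5,gap=30)[0]),w2c(press(.95,.5)[0]),w2c(press(.25,.6)[0]))
E
```

```text
12
[[0.0, -10.6, 6.9, -2.34, 2.31, 7.25, 0], [-1.6, -10.8, 6.4, -2.34, 2.31, 7.25, 0], [-3.2, -10.8, 5.9, -2.34, 2.31, 7.25, 0], [-4.8, -10.5, 5.3, -2.34, 2.31, 7.25, 0], [-6.3, -10.0, 4.6, -2.34, 2.31, 7.25, 0], [-7.7, -9.3, 4.0, -2.34, 2.31, 7.25, 0], [-8.9, -8.4, 3.3, -2.34, 2.31, 7.25, 0], [-10.0, -7.3, 2.6, -2.34, 2.31, 7.25, 0], [-11.0, -6.1, 1.9, -2.34, 2.31, 7.25, 0], [-11.7, -4.7, 1.2, -2.34, 2.31, 7.25, 0], [-12.2, -3.2, 0.5, -2.34, 2.31, 7.25, 0], [-12.6, -1.6, -0.1, -2.34, 2.31, 7.25, 0]]
[-2.34185630e+02  3.21663548e-15  1.58230813e+02] [-2.22177946e+02 -9.04049256e-15  1.30738714e+02] [-2.08869107e+02 -3.09603393e-15  8.88203709e+01]
```

step_arm(
  plan=[
    [0,-10.6,6.9,-2.34,2.31,7.25,0],
    [-1.6,-10.8,6.4,-2.34,2.31,7.25,0],
    [-3.2,-10.8,5.9,-2.34,2.31,7.25,0],
    [-4.8,-10.5,5.3,-2.34,2.31,7.25,0],
    [-6.3,-10,4.6,-2.34,2.31,7.25,0],
    [-7.7,-9.3,4,-2.34,2.31,7.25,0],
    [-8.9,-8.4,3.3,-2.34,2.31,7.25,0],
    [-10,-7.3,2.6,-2.34,2.31,7.25,0],
    [-11,-6.1,1.9,-2.34,2.31,7.25,0],
    [-11.7,-4.7,1.2,-2.34,2.31,7.25,0],
  ],
)

```text
time_s: 14.25
position: [484.1, -97.9, 336.0]
orientation: [-3.128, -0.224, 0.5]
force: [-0.0, -0.4, 0.0]
opening: 0.005
```

step_arm(
  plan=[
    [-12.2,-3.2,0.5,-2.34,2.31,7.25,0],
    [-12.6,-1.6,0,-2.34,2.31,7.25,0],
    [0,0,0,0,0,0,0],
    [0,0,0,0,0,0,0],
  ],
)

```text
time_s: 14.65
position: [461.0, -103.3, 330.3]
orientation: [3.14, -0.301, 0.247]
force: [0.4, -0.2, 0.7]
opening: 0.003
```

```bash
python3 - <<'E'
from h import *
st()
rows([(c2w(-250,0,260),press(.95,.5)[1]),press(.95,.5,gap=25)],0)
E
```

```text
t 14.65 tcp c [-1.998e+02  1.000e-01  3.303e+02] tip c [-1.790e+02  1.000e-01  2.635e+02] toolz c [ 0.297 -0.    -0.955] F [ 0.3 -0.3  0.7] op 0.3 q [ 0.79 -0.18 -0.52  1.94 -0.26  1.11 -0.97]
5
[[-34.4, -0.1, 26.1, -0.01, 5.69, 0.11, 0], [-36.8, -0.0, 22.6, -0.01, 5.69, 0.11, 0], [-11.8, 0.0, 34.0, 0.0, 0.0, 0.0, 0], [-11.8, 0.0, 34.0, 0.0, 0.0, 0.0, 0], [-11.8, 0.0, 34.0, 0.0, 0.0, 0.0, 0]]
```

step_arm(
  plan=[
    [-17.2,0,13,0,2.85,0,0],
    [-17.2,0,13,0,2.85,0,0],
    [-18.4,0,11.3,0,2.85,0,0],
    [-18.4,0,11.3,0,2.85,0,0],
    [-5.9,0,17,0,0,0,0],
    [-5.9,0,17,0,0,0,0],
    [-5.9,0,17,0,0,0,0],
    [-5.9,0,17,0,0,0,0],
    [0,0,0,0,0,0,0],
  ],
)

```text
time_s: 15.55
position: [425.8, -111.1, 185.7]
orientation: [-3.138, -0.498, 0.246]
force: [0.1, 0.3, 0.6]
opening: 0.004
```

```bash
python3 - <<'E'
from fit import *
st(); f=grab_frame("scene"); save(f,'scene9.png'); leverq(f)
rows([press(.95,.5,gap=20),press(.95,.5,gap=3)],0)
E
```

```text
t 15.55 tcp c [-235.8    1.   185.7] tip c [-202.4    1.3  124.2] toolz c [ 0.478  0.005 -0.879] F [0.2 0.2 0.6] op 0.3 q [ 0.74 -0.18 -0.39  2.32 -0.58  0.65 -0.57]
no yel 1
2
[[-13.5, 0.7, 35.9, -0.2, 0.04, 0.16, 0], [-1.5, -0.0, 16.9, 0.0, 0.0, 0.0, 0]]
```

step_arm(
  plan=[
    [-4.5,0,12,0,0,0,0],
    [-4.5,0,12,0,0,0,0],
    [-4.5,0,12,0,0,0,0],
    [-1,0,8,0,0,0,0],
    [0,0,6,0,0,0,0],
    [0,0,0,0,0,0,0],
  ],
)

```text
time_s: 16.2
position: [437.4, -109.2, 137.0]
orientation: [-3.141, -0.501, 0.245]
force: [1.1, 0.4, 1.1]
opening: 0.006
```

```bash
python3 - <<'E'
from fit import *
st(); 
w=[press(q,.5+(.95-q)*.15) for q in (.95,.8,.65,.5,.4,.3,.2)]
print([w2c(x[0])[[0,2]].round(0).tolist() for x in w])
rows([(*x,2) for x in w],0)
E
```

```text
t 16.2 tcp c [-2.241e+02  1.000e-01  1.370e+02] tip c [-1.905e+02  1.000e-01  7.560e+01] toolz c [ 0.481  0.001 -0.877] F [1.1 0.1 1.1] op 0.6 q [ 0.72 -0.06 -0.41  2.35 -0.62  0.5  -0.52]
[[-222.0, 131.0], [-220.0, 121.0], [-224.0, 108.0], [-219.0, 100.0], [-216.0, 95.0], [-211.0, 91.0], [-207.0, 87.0]]
14
[[-0.6, 0.0, 3.2, -0.03, -0.04, 0.04, 0], [-0.6, 0.0, 3.2, -0.03, -0.04, 0.04, 0], [-1.2, -0.0, 4.6, 0.0, 0.64, -0.0, 0], [-1.2, -0.0, 4.6, 0.0, 0.64, -0.0, 0], [-5.3, -0.0, 4.8, -0.0, 0.64, -0.0, 0], [-5.4, -0.0, 4.7, -0.0, 0.64, -0.0, 0], [-0.0, 0.0, 4.7, 0.0, 0.64, 0.0, 0], [-0.1, 0.0, 4.7, 0.0, 0.64, 0.0, 0], [0.3, 0.0, 3.1, -0.0, 0.43, 0.0, 0], [0.3, 0.0, 3.1, -0.0, 0.43, 0.0, 0], [0.6, -0.0, 3.0, -0.0, 0.43, -0.0, 0], [0.5, -0.0, 3.0, -0.0, 0.43, -0.0, 0], [0.8, 0.0, 2.9, 0.0, 0.43, 0.0, 0], [0.8, 0.0, 2.9, 0.0, 0.43, 0.0, 0]]
```

step_arm(
  plan=[
    [-0.6,0,3.2,0,0,0,0],
    [-0.6,0,3.2,0,0,0,0],
    [-1.5,0,4.6,0,0.64,0,0],
    [-1.5,0,4.6,0,0.64,0,0],
    [-2.5,0,4.8,0,0.64,0,0],
    [0,0,0,0,0,0,0],
  ],
)

```text
time_s: 16.8
position: [442.1, -108.6, 116.6]
orientation: [3.14, -0.537, 0.244]
force: [3.1, 1.0, 2.6]
opening: 0.004
```

```bash
python3 - <<'E'
from fit import *
st(); rows([(*press(.5,.57),6)],0); rows([(*press(.2,.6),6)],0,press(.5,.57))
E
```

```text
t 16.8 tcp c [-219.5   -0.5  116.6] tip c [-183.7   -0.5   56.5] toolz c [ 0.512 -0.001 -0.859] F [3.2 0.3 2.6] op 0.3 q [ 0.71 -0.01 -0.4   2.37 -0.75  0.41 -0.38]
6
[[-1.5, -0.1, 2.4, 0.01, 0.31, 0.01, 0], [-1.5, -0.1, 2.4, 0.01, 0.31, 0.01, 0], [-1.5, -0.1, 2.4, 0.01, 0.31, 0.01, 0], [-1.5, -0.1, 2.4, 0.01, 0.31, 0.01, 0], [-1.5, -0.1, 2.4, 0.01, 0.31, 0.01, 0], [-1.5, -0.1, 2.4, 0.01, 0.31, 0.01, 0]]
6
[[0.8, 0.0, 2.9, -0.0, 0.29, -0.0, 0], [0.8, 0.0, 2.9, -0.0, 0.29, -0.0, 0], [0.7, 0.0, 2.9, -0.0, 0.29, -0.0, 0], [0.7, 0.0, 3.0, -0.0, 0.29, -0.0, 0], [0.7, 0.0, 3.0, -0.0, 0.29, -0.0, 0], [0.7, 0.0, 3.0, -0.0, 0.29, -0.0, 0]]
```

step_arm(
  plan=[
    [-0.8,0,3.2,0,0,0,0],
    [-0.8,0,3.2,0,0,0,0],
    [-0.8,0,3.2,0,0,0,0],
    [-0.5,0,3.2,0,0,0,0],
    [0,0,0,0,0,0,0],
  ],
)

```text
time_s: 17.3
position: [445.2, -107.6, 103.7]
orientation: [3.141, -0.535, 0.244]
force: [-0.3, -0.9, 2.6]
opening: 0.004
```

```bash
python3 - <<'E'
from fit import *
st(); rows([(*press(.35,.537),6)],0); rows([(*press(.2,.537),6)],0,press(.35,.537))
E
```

```text
t 17.3 tcp c [-216.2   -0.3  103.7] tip c [-180.5   -0.4   43.5] toolz c [ 0.51 -0.   -0.86] F [-0.5 -0.8  2.6] op 0.3 q [ 0.71  0.02 -0.41  2.37 -0.77  0.38 -0.35]
6
[[0.1, -0.1, 1.7, 0.0, 0.02, 0.01, 0], [0.1, -0.1, 1.7, 0.0, 0.02, 0.01, 0], [0.1, -0.1, 1.7, 0.0, 0.02, 0.01, 0], [0.1, -0.1, 1.7, 0.0, 0.02, 0.01, 0], [0.1, -0.1, 1.7, 0.0, 0.02, 0.01, 0], [0.1, -0.1, 1.7, 0.0, 0.02, 0.01, 0]]
6
[[0.7, -0.0, 1.4, 0.0, 0.0, 0.0, 0], [0.7, -0.0, 1.4, 0.0, 0.0, 0.0, 0], [0.7, -0.0, 1.4, 0.0, 0.0, 0.0, 0], [0.7, -0.0, 1.4, 0.0, 0.0, 0.0, 0], [0.7, -0.0, 1.4, 0.0, 0.0, 0.0, 0], [0.7, -0.0, 1.4, 0.0, 0.0, 0.0, 0]]
```

step_arm(
  plan=[
    [0.4,0,2.2,0,0,0,0],
    [0.4,0,2.2,0,0,0,0],
    [0.5,0,2,0,0,0,0],
    [1,0,2,0,0,0,0],
    [1,0,2,0,0,0,0],
    [1,0,2,0,0,0,0],
    [0,0,0,0,0,0,0],
  ],
)

```text
time_s: 18.0
position: [454.4, -104.9, 94.4]
orientation: [-3.141, -0.534, 0.244]
force: [-0.6, -0.7, 1.2]
opening: 0.005
```

```bash
python3 - <<'E'
from fit import *
st(); f=grab_frame("scene"); save(f,'scene10.png'); leverq(f)
cv2.imwrite('pics/v9.png',cv2.resize(cv2.imread('pics/scene10.png')[170:270,350:450],None,fx=6,fy=6,interpolation=cv2.INTER_CUBIC))
E
```

```text
t 18.0 tcp c [-2.067e+02  1.000e-01  9.440e+01] tip c [-171.     0.2   34.2] toolz c [ 0.509  0.001 -0.861] F [-0.7 -0.5  1.2] op 0.4 q [ 0.7   0.07 -0.41  2.36 -0.77  0.34 -0.36]
lever q slope 0.376 pos 0.213 n 45 pin [-130.1   68. ]
```

View pics/v9.png

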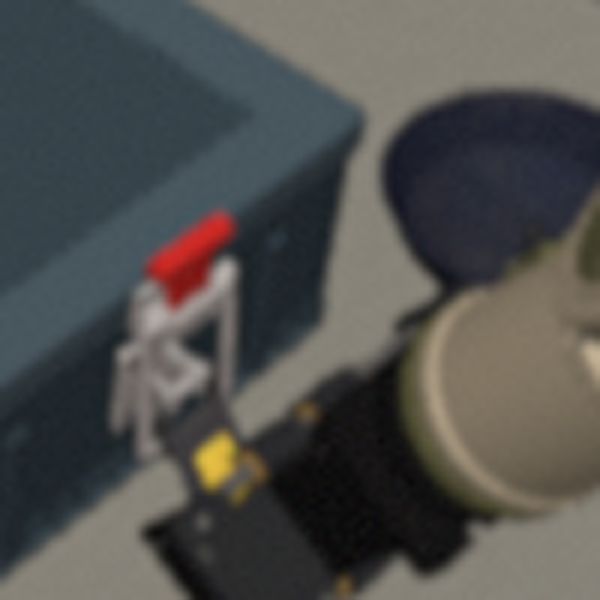

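The bail is still hooked with its grip at crop (190,245), and the lever is nearly vertical at q≈0.3. I'll push a little further, past centre.

step_arm(
  plan=[
    [1.2,0,1.5,0,0,0,0],
    [1.2,0,1.5,0,0,0,0],
    [1.2,0,1.5,0,0,0,0],
    [1.2,0,1.5,0,0,0,0],
    [0,0,0,0,0,0,0],
    [0,0,0,0,0,0,0],
  ],
)

```text
time_s: 18.65
position: [461.7, -103.0, 92.2]
orientation: [3.141, -0.535, 0.244]
force: [-1.3, 0.2, -0.6]
opening: 0.007
```

```bash
python3 - <<'E'
from fit import *
st(); f=grab_frame("scene"); save(f,'scene11.png'); leverq(f)
E
```

```text
t 18.65 tcp c [-199.1    0.2   92.2] tip c [-163.4    0.2   32. ] toolz c [ 0.51   0.001 -0.86 ] F [-1.2  0.5 -0.6] op 0.6 q [ 0.69  0.08 -0.42  2.35 -0.76  0.33 -0.37]
lever q slope 0.439 pos 0.067 n 26 pin [-126.9   68.2]
```

step_arm(
  plan=[
    [0,0,-5,0,0,0,0],
    [-2,0,-10,0,0,0,0],
    [0,0,-15,0,0,0,0],
    [0,0,-15,0,0,0,0],
    [4,0,-15,0,0,0,0],
    [4,0,-15,0,0,0,0],
    [4,0,-15,0,0,0,0],
    [4,0,-15,0,0,0,0],
    [4,0,-15,0,0,0,0],
    [0,0,0,0,0,0,0],
  ],
)

```text
time_s: 19.7
position: [417.9, -114.9, 207.0]
orientation: [3.137, -0.538, 0.245]
force: [-0.0, 0.3, -0.2]
opening: 0.007
```

```bash
python3 - <<'E'
from fit import *
st(); f=grab_frame("scene"); save(f,'scene12.png'); leverq(f); r=lidfit(f); print('lid',r['tilt'],w2c(r['center']).round(1))
X,uv=red(f); print(w2c(X).mean(0).round(1))
for t in ["keeper_seat","bail_bar","bail_grip","lever_end","steel_canister_mid","navy_bowl_mid"]:
    for d in finder.pinpoint(f,t)[:1]: print(t,np.round(d["uv"],1),round(d["p"],2),w2c(pt(f,d["uv"])).round(1))
cv2.imwrite('pics/v10.png',cv2.resize(cv2.imread('pics/scene12.png')[170:270,350:450],None,fx=6,fy=6,interpolation=cv2.INTER_CUBIC))
E
```

```text
t 19.7 tcp c [-244.5   -0.8  207. ] tip c [-208.6   -1.   146.9] toolz c [ 0.512 -0.003 -0.859] F [ 0.1  0.3 -0.2] op 0.6 q [ 0.76 -0.25 -0.37  2.33 -0.64  0.69 -0.51]
lever q slope 0.282 pos 0.143 n 102 pin [-128.5   68. ]
lid 0.0022963367191263565 [  2.    0.6 156. ]
[-120.1   -0.6  175.9]
keeper_seat [381.5 217.6] 0.61 [-122.3   -1.3  154.2]
bail_bar [379.8 222. ] 0.57 [-126.1    8.7  148.1]
bail_grip [380.9 210.2] 0.8 [-117.7   -1.1  178.2]
lever_end [389.9 257. ] 0.71 [-162.9   -7.3   22. ]
steel_canister_mid [315.9 277.8] 0.74 [-122.2  225.1  113.1]
navy_bowl_mid [437.2 208.4] 0.57 [-272.2   18.3  314.1]
```

View pics/v10.png

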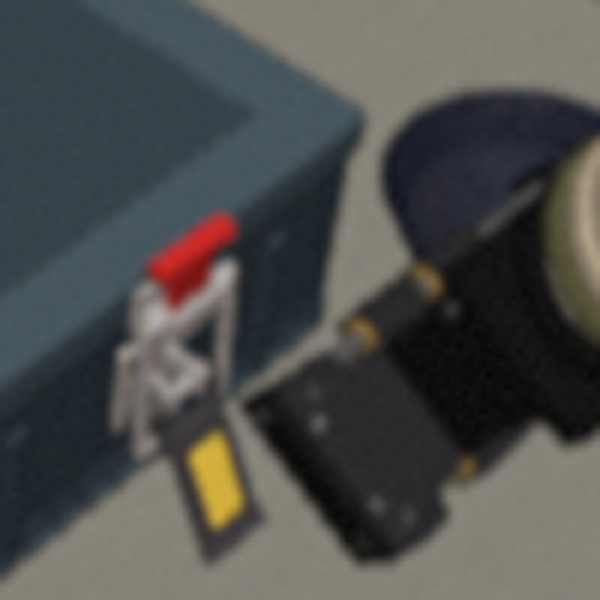

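The lever stands at q≈0.2–0.3 (handle end about c(-163,22)), so it has not snapped home; the bail is still hooked. I'll go back and push further.

```bash
python3 - <<'E'
from h import *
a=(c2w(-204,0,95),toolR(.535)*Z90); b=(c2w(-186,0,90),a[1])
rows([(c2w(-224,0,130),a[1],6),(*a,3)],0); rows([(*b,8)],0,a)
E
```

```text
9
[[-3.2, 0.0, 12.4, -0.01, 0.01, 0.0, 0], [-3.2, 0.0, 12.4, -0.01, 0.01, 0.0, 0], [-3.2, 0.0, 12.4, -0.01, 0.01, 0.0, 0], [-3.3, 0.0, 12.4, -0.01, 0.01, 0.0, 0], [-3.3, 0.0, 12.4, -0.01, 0.01, 0.0, 0], [-3.3, 0.0, 12.4, -0.01, 0.01, 0.0, 0], [-0.2, -0.0, 13.4, 0.0, 0.0, 0.0, 0], [-0.2, -0.0, 13.4, 0.0, 0.0, 0.0, 0], [-0.2, -0.0, 13.4, 0.0, 0.0, 0.0, 0]]
8
[[1.6, -0.0, 1.7, 0.0, 0.0, 0.0, 0], [1.6, -0.0, 1.7, 0.0, 0.0, 0.0, 0], [1.6, -0.0, 1.7, 0.0, 0.0, 0.0, 0], [1.6, -0.0, 1.7, 0.0, 0.0, 0.0, 0], [1.6, -0.0, 1.7, 0.0, 0.0, 0.0, 0], [1.6, -0.0, 1.7, 0.0, 0.0, 0.0, 0], [1.6, -0.0, 1.7, 0.0, 0.0, 0.0, 0], [1.6, -0.0, 1.7, 0.0, 0.0, 0.0, 0]]
```

step_arm(
  plan=[
    [-3.2,0,12.4,0,0,0,0],
    [-3.2,0,12.4,0,0,0,0],
    [-3.2,0,12.4,0,0,0,0],
    [-3.3,0,12.4,0,0,0,0],
    [-3.3,0,12.4,0,0,0,0],
    [-3.3,0,12.4,0,0,0,0],
    [-0.2,0,13.4,0,0,0,0],
    [-0.2,0,13.4,0,0,0,0],
    [-0.2,0,13.4,0,0,0,0],
  ],
)

```text
time_s: 20.95
position: [457.2, -104.2, 94.8]
orientation: [-3.141, -0.534, 0.244]
force: [-0.1, 0.2, -0.6]
opening: 0.005
```

step_arm(
  plan=[
    [1.6,0,1.7,0,0,0,0],
    [1.6,0,1.7,0,0,0,0],
    [1.6,0,1.7,0,0,0,0],
    [1.6,0,1.7,0,0,0,0],
  ],
)

```text
time_s: 21.35
position: [465.5, -102.3, 93.2]
orientation: [3.141, -0.534, 0.244]
force: [-3.3, -0.4, -0.7]
opening: 0.005
```

step_arm(
  plan=[
    [1.6,0,1.7,0,0,0,0],
    [1.6,0,1.7,0,0,0,0],
    [1.6,0,1.7,0,0,0,0],
  ],
)

```text
time_s: 21.65
position: [472.6, -100.6, 91.3]
orientation: [3.141, -0.535, 0.244]
force: [-1.0, -0.5, -0.9]
opening: 0.005
```

step_arm(
  plan=[
    [1.6,0,1.7,0,0,0,0],
    [0,0,0,0,0,0,0],
    [0,0,0,0,0,0,0],
  ],
)

```text
time_s: 21.95
position: [474.9, -100.0, 90.8]
orientation: [3.141, -0.535, 0.244]
force: [0.1, 0.4, -0.9]
opening: -0.0
```

```bash
python3 - <<'E'
from fit import *
st(); f=grab_frame("scene"); leverq(f)
E
```

```text
t 21.95 tcp c [-1.856e+02 -1.000e-01  9.080e+01] tip c [-1.499e+02 -1.000e-01  3.060e+01] toolz c [ 0.51 -0.   -0.86] F [ 0.2  0.4 -0.9] op -0.0 q [ 0.67  0.11 -0.42  2.32 -0.72  0.31 -0.42]
no yel 3
```

step_arm(
  plan=[
    [-2,0,-5,0,0,0,0],
    [-2,0,-12,0,0,0,0],
    [-1,0,-15,0,0,0,0],
    [0,0,-15,0,0,0,0],
    [4,0,-15,0,0,0,0],
    [4,0,-15,0,0,0,0],
    [4,0,-15,0,0,0,0],
    [4,0,-15,0,0,0,0],
    [4,0,-15,0,0,0,0],
    [0,0,0,0,0,0,0],
  ],
)

```text
time_s: 23.0
position: [427.1, -112.5, 205.3]
orientation: [3.138, -0.537, 0.245]
force: [0.6, 0.3, -0.2]
opening: 0.003
```

```bash
python3 - <<'E'
from fit import *
st(); f=grab_frame("scene"); save(f,'scene13.png'); leverq(f); r=lidfit(f); print('lid',r['tilt'],w2c(r['center']).round(1))
X,uv=red(f); print(w2c(X).mean(0).round(1))
for t in ["keeper_seat","bail_bar","bail_grip","lever_end"]:
    for d in finder.pinpoint(f,t)[:1]: print(t,np.round(d["uv"],1),round(d["p"],2),w2c(pt(f,d["uv"])).round(1))
cv2.imwrite('pics/v11.png',cv2.resize(cv2.imread('pics/scene13.png')[170:270,350:450],None,fx=6,fy=6,interpolation=cv2.INTER_CUBIC))
E
```

```text
t 23.0 tcp c [-235.    -0.7  205.3] tip c [-199.2   -0.9  145.1] toolz c [ 0.512 -0.003 -0.859] F [ 0.7  0.2 -0.2] op 0.2 q [ 0.74 -0.22 -0.37  2.32 -0.63  0.67 -0.53]
lever q slope 0.05 pos -0.092 n 76 pin [-123.5   69. ]
lid 0.003339340057894768 [  2.    0.3 156.1]
[-121.7   -1.7  176.5]
keeper_seat [380.7 220.2] 0.43 [-124.7    4.   150.3]
bail_bar [380.7 219.7] 0.52 [-124.1    3.4  151.2]
bail_grip [358.7 200.1] 0.54 [-39.4  -3.4 156.4]
lever_end [383.9 257.1] 0.61 [-1.484e+02 -1.000e-01  1.420e+01]
```

View pics/v11.png

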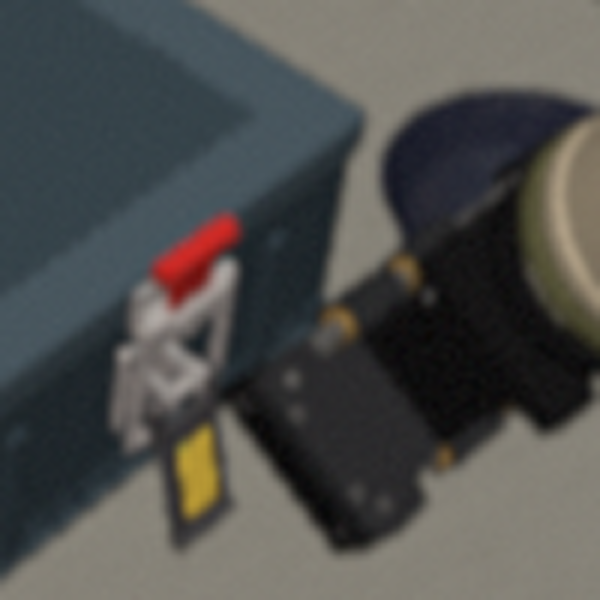

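The lever now points down against the carrier (handle end at crop (190,535), measured c(-148,14), expected home (-147,11)). The bail is hooked, with its grip at (200,245), and the gripper is clear. Handing in.

```bash
python3 -c "
from plant import robot
print(robot.finish_job())"
```

```text
the job is handed in; nothing more can be done
None
```

The lid is shut, the bail is hooked over the keeper, and the lever appears to be home. I handed the job in at about 23 s of the 64 s allowed; no verdict is reported.

**What I did:** I pressed the lid down with the closed fingertips, up to about 28 N. I then swung the bail over by its red grip and lowered its bar behind the keeper's lip while the lever was still open. Last, I pressed the lever down. The first press stopped short at about q = 0.2–0.3, so I went back and pushed further; the force then fell from about 3 N to zero as it snapped.

**Last checks:**
- **Lid:** tilt measured 0.003 rad.
- **Lever:** the handle end is at (-148, 14) mm in the carrier's x and z, against an expected (-147, 11). The two angle estimates from the picture were +0.05 and -0.09 rad. They disagree by about the same 0.1 rad as on earlier looks; I took the lever as home.
- **Bail bar:** detected at about x = -124 mm, z = 151 mm on its visible surface, which matches the keeper's seat. While hooking, the lever's angle put the bar seated or slightly below. The gripper's position put it about 4 mm higher, and I trusted the lever reading because the force and the picture agreed with it.
- **Grip detection:** the last network look for the red grip landed on the lid at x = -39 mm, so I ignored it. The red pixels put it at about (-122, 176) mm, where it should be.
- **Robot:** clear of everything, with force near zero.
- **Tumbler and bowl:** I did not approach either one. I did not measure the distances again at the end: in the look after the first press, the tumbler was within 2 pixels of its first look, and the arm hid the bowl's centre.

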